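# Gauge the washed spindle sleeves

### The job

Two steel wash-rack sleeves of the same outside size have come through the hatch. Slide the one whose bore fits the gauge pin down over it until it stands fully home on the gauge's base, and leave it there as passed; stand the other one, too tight for the pin, upright inside the aluminium tray as the reject. Set them down, do not drop them.

Things in the scene. Friction and masses are not known exactly. Their poses are not given: they have to be found in the camera images.
- sleeve_wide: Thin-walled plain stainless sleeve (open tube), outside diameter 50 mm, bore 42 mm, height 55 mm, about 0.25 kg, loose, standing upright on the cart top. This is the one that fits the gauge pin. Origin at the centre of its lower end, z axis up along the bore. The yaw means nothing.
- sleeve_tight: Thick-walled plain stainless sleeve, outside diameter 50 mm, bore only 24 mm, height 55 mm, about 0.62 kg, loose, standing upright on the cart top. It jams on the pin's taper and cannot reach the base: the reject. Origin at the centre of its lower end, z axis up along the bore. The yaw means nothing.
- gauge: Fixed gauge: a dark steel disc 100 mm across and 12 mm thick lying on the cart top, with an upright bright steel pin at its centre. The pin rises 60 mm above the disc (top at 72 mm): its lower 28 mm is 32 mm in diameter, above that it tapers evenly to 10 mm at the top. Origin at the centre of the disc's underside, z up.
- tray: Fixed dented aluminium instrument tray, open on top, empty: 200 mm long (its x axis), 140 mm wide (its y axis), 30 mm high, walls and floor 4 mm thick, with a narrow lip 9 mm wide round the rim. Origin at the centre of its underside, z up.

How it is judged:
By the outcome, as a careful person would: the job done as asked, in the order asked, and still so for the second after the job is handed in, with the robot touching nothing.
It also fails if it takes over 58 s, if anything falls off the work surface, if the arm or the gripper's body presses on something with over 40 N, if the wrist force passes 120 N, or if a joint passes its speed limit or range.

### The arm

A 6-joint arm with a two-finger parallel gripper is mounted at the origin on the work surface. World frame = base frame: x ahead of the robot, y to its left, z up, the work surface at z = 0. Lengths are in mm, angles in rad, forces in N, time in s.
With the tool pointing down it reaches from about 275 to 825 mm from the base axis. Payload 4.9 kg.
Tool frame: the origin (TCP) lies at the very end of the fingers, on their centre line; the grasp point (between the pads) lies 19 mm behind it; z points along the fingers, y is the direction in which the jaws open and shut (so a half turn about z gives the same grasp; the last joint's range is limited). The gripper opens to 85 mm and grips with 20 to 120 N. Pads are 22 mm wide; open, the fingers measure 114 mm over their backs; the gripper's body (76 mm by 85 mm) begins 54 mm behind the grasp point. The pads swing forward as they close: fully open they stand 13 mm farther back than shut.
Start: joints at [-1.397, 0.326, -0.193, 1.052, 0, 1.437], TCP at [166.641, -524.165, 231.281] pointing down, gripper open.
Joint ranges: [-2.65, 2.65], [-0.97, 1.79], [-1.3, 1.35], [-1.93, 2.1], [-1.47, 1.37], [-3.14, 3.14]. Speed limits (rad/s): [2.57, 2.57, 3.14, 3.14, 3.14, 3.14].

### API

Orientations are given as [roll, pitch, yaw] about the fixed x, y, z axes, in that order (R = Rz(yaw) Ry(pitch) Rx(roll)).
In Python, from bench import bot, solve_ik, imaging gives the robot as it stands. Calls block until the motion is done:
- bot.move_ptp(position, orientation): joint-space move of the TCP to a pose.
- bot.movel(position, rot=None, max_speed=150, threshold=None): straight line of the TCP; rot=None keeps the orientation; max_speed is the mean speed in mm/s. With threshold (N) it stops when the force on the tool has changed by that much, and returns True; else False.
- bot.move_j(angles): joint-space move.
- bot.grip(opening, effort=None): opening from 0.0 (shut) to 1.0 (fully open); effort is the grip in N (None keeps the last); returns when the fingers have stopped.
- bot.dwell(seconds).
- solve_ik(position, orientation): joint angles nearest the present ones, or None.
- bot.get_state(): the state.
- imaging.capture(name): name is "side" or "top" or "wrist"; returns the picture (480x640x3 uint8, blue, green, red); there is no depth.
- imaging.camera_model(name): a dict with "K" (3x3 intrinsics, pixels), "position" and "rotation" of the camera in the world. Camera axes: x right, y up, looking along -z (the intrinsics and any distortion apply to the point x, -y, -z); pixel columns grow to the right and rows downward; lengths in mm; the calibration is good to about 2 mm. A picture is of the moment at which its call begins: read the wrist's pose just before it. camera_model takes no time and is no camera call; for the wrist camera it gives the pose at the moment of the call.
A pose or a line that the arm cannot do raises bot.IKError and nothing moves.
- bot.sign_off(): hands the job in, once; it reports no verdict.
The state is a dict: "t": time; "qpos": joint angles; "joint_velocities": joint speeds; "effort": joint torques, N m; "tcp_pos": TCP position; "orientation": TCP orientation; "contact_force": force on the tool from outside, world axes, zero at the start; "wrist_torque": the same for the moment, N m; "opening": opening from 0.0 (shut) to 1.0 (fully open).
Only numpy, scipy, OpenCV 4.12 (cv2) and the standard library are available. Lean on these libraries where they do the work, as an engineer would, in place of code of your own. Each camera call takes 0.05 s, during which the arm holds its last target.

## Working session

There is one attempt and no reset: what is moved stays moved. The work goes in short steps, each a Python script; the robot and the scene stay as the last script left them, time stands still between calls to the robot, and variables do not carry over. Pictures are saved under pics/ and viewed, and the job is handed in when it is done.

```bash
ls; mkdir -p pics; python3 - <<'E'
from bench import bot, imaging
import cv2
for n in ["top","side","wrist"]:
    cv2.imwrite(f"pics/{n}0.png",imaging.capture(n)); m=imaging.camera_model(n); print(n,m)
print(bot.get_state())
E
```

```text
pics
top {'K': array([[613.79230027,   0.        , 321.80973913],
       [  0.        , 613.79230027, 244.85132081],
       [  0.        ,   0.        ,   1.        ]]), 'position': array([ 395.79441762,    7.86345741, 1221.69798257]), 'rotation': array([ 1.03105943e-01, -9.43832634e-04, -1.54700515e+00])}
side {'K': array([[546.27630807,   0.        , 317.86442572],
       [  0.        , 546.27630807, 242.92379642],
       [  0.        ,   0.        ,   1.        ]]), 'position': array([178.05883993, 751.8137472 , 903.31165381]), 'rotation': array([ 0.76147896, -0.00741477, -2.69940244])}
wrist {'K': array([[413.49913518,   0.        , 324.61386732],
       [  0.        , 413.49913518, 231.55261193],
       [  0.        ,   0.        ,   1.        ]]), 'position': array([ 239.8847511 , -500.64265132,  372.822215  ]), 'rotation': array([-3.04549416e-01,  4.93160041e-04, -1.26347320e+00])}
{'t': 0.15, 'qpos': array([-1.39719470e+00,  3.26784228e-01, -1.93332317e-01,  1.05199798e+00,
        1.27447648e-05,  1.43663239e+00]), 'joint_velocities': array([ 0.0002519 , -0.00157769,  0.0017879 , -0.00248994,  0.00196333,
       -0.00038168]), 'effort': array([ 3.43263000e-04, -4.43703604e+01,  2.62665260e+01,  1.05157934e-02,
       -1.18805333e-04, -6.64895083e-06]), 'tcp_pos': array([ 166.5701818 , -523.71970159,  230.68424559]), 'orientation': array([-3.14028800e+00, -1.88955051e-04,  3.07765429e-01]), 'contact_force': array([-0.06468074, -0.2879194 , -0.36180348]), 'wrist_torque': array([-0.05734817, -0.02233069,  0.03067584]), 'opening': 0.9982477885686001}
```

View pics/top0.png

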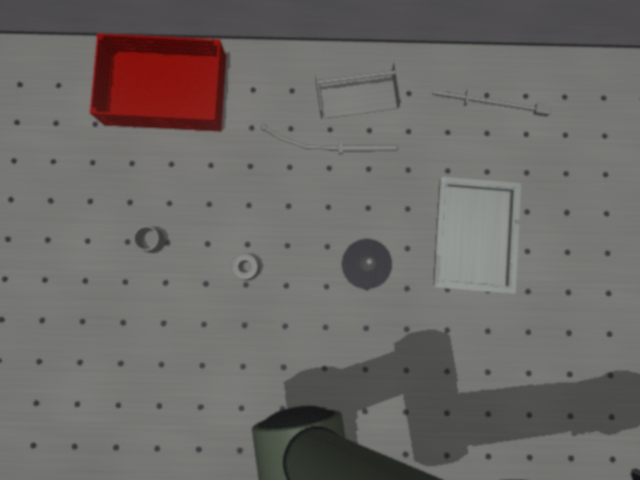

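View pics/side0.png

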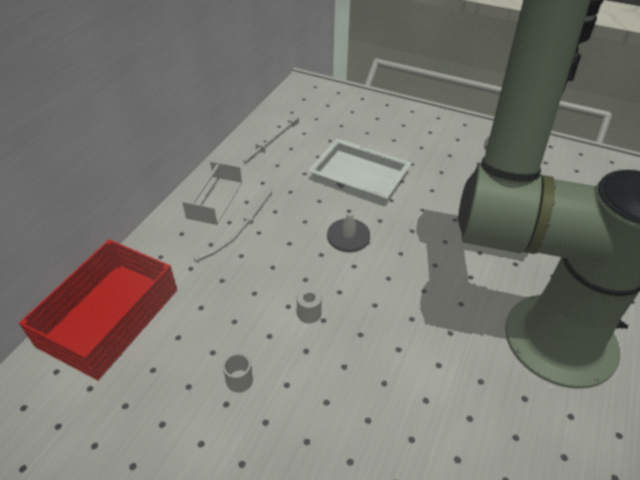

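View pics/wrist0.png

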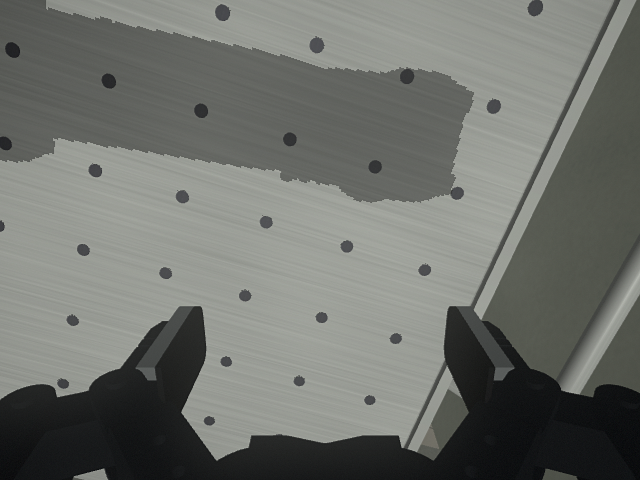

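Top view: thin-walled (wide) sleeve near (150,239), thick-walled (tight) near (246,267), gauge disc (367,264), tray (478,236). The side view agrees: wide (238,372), tight (309,306). Next I'll turn these into coarse positions.

```bash
cat > h.py <<'E'
import numpy as np, cv2
from scipy.spatial.transform import Rotation as Ro
from bench import bot, imaging, solve_ik
def ray(m,px):
    d=np.linalg.inv(m["K"])@np.array([px[0],px[1],1.]); d=np.array([d[0],-d[1],-d[2]])
    return np.array(m["position"]),Ro.from_euler("xyz",m["rotation"]).as_matrix()@d
def onz(m,px,z):
    p,d=ray(m,px); return (p+d*(z-p[2])/d[2])
def proj(m,P):
    c=Ro.from_euler("xyz",m["rotation"]).as_matrix().T@(np.array(P,float)-m["position"])
    q=m["K"]@np.array([c[0],-c[1],-c[2]]); return q[:2]/q[2]
E
python3 - <<'E'
from h import *
m=imaging.camera_model("top"); s=imaging.camera_model("side")
for n,p,z in [("wide top rim",(148,239),55),("tight",(245,267),55),("disc",(367,264),12),("tip",(369.5,262),72)]: print(n,onz(m,p,z))
for p in [(442,178),(521,183),(515,293),(435,287)]: print("tray",onz(m,p,30))
for n,p,z in [("wide",(237,362),55),("tight",(309,298),55),("disc",(349,235),12),("tip",(349,213),72)]: print(n,onz(s,p,z))
for n,b in [("top",(100,160,440,320)),("side",(180,120,440,420))]:
    i=cv2.imread(f"pics/{n}0.png")[b[1]:b[3],b[0]:b[2]]
    f=2.2 if n=="top" else 2
    cv2.imwrite(f"pics/{n}0z.png",cv2.resize(i,None,fx=f,fy=f,interpolation=cv2.INTER_CUBIC))
E
```

```text
wide top rim [519.81484113 342.18797562  55.        ]
tight [470.63974324 154.80083984  55.        ]
disc [485.07661038 -80.43668353  12.        ]
tip [484.52344638 -80.68958911  72.        ]
tray [ 657.42986294 -224.42107996   30.        ]
tray [ 651.13708634 -380.31541152   30.        ]
tray [ 434.30853368 -366.61398072   30.        ]
tray [ 442.21909514 -211.63453341   30.        ]
wide [522.76940929 344.31711638  55.        ]
tight [470.33285419 160.34001291  55.        ]
disc [482.24677244 -72.5329688   12.        ]
tip [488.62018979 -80.04289939  72.        ]
```

View pics/top0z.png

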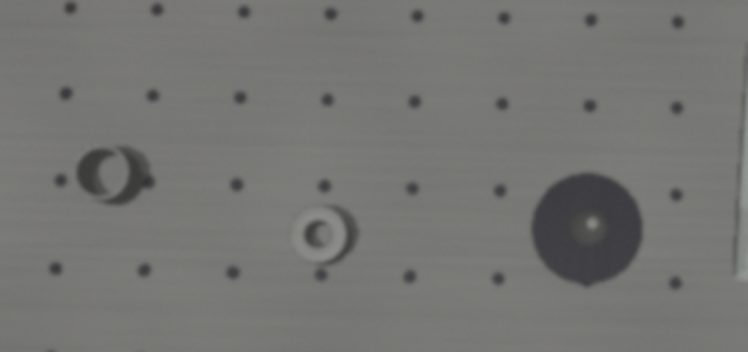

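View pics/side0z.png

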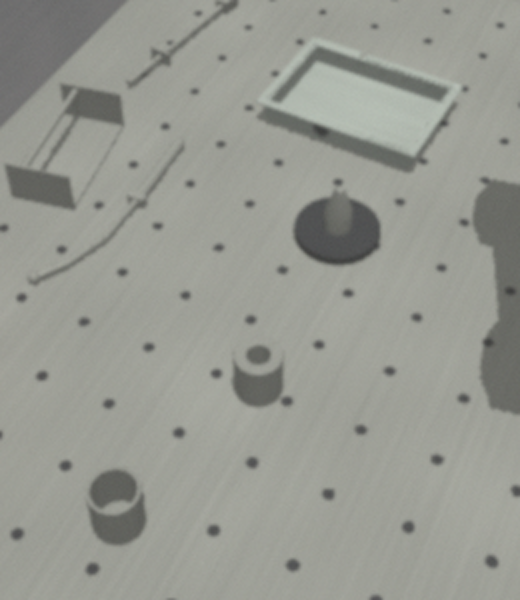

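```bash
python3 - <<'E'
from h import *
for n,x,y in [("gauge",485,-80),("tight",471,156),("wide",521,343)]:
    bot.move_ptp([x,y,230],[np.pi,0,-np.pi/2])
    bot.dwell(0.15)
    m=imaging.camera_model("wrist"); im=imaging.capture("wrist")
    cv2.imwrite(f"pics/w_{n}.png",im)
    np.save(f"m_{n}.npy",m,allow_pickle=True)
    st=bot.get_state(); print(n,st["t"],st["tcp_pos"],st["orientation"],m["position"],m["rotation"],proj(m,[x,y,50]))
E
```

```text
gauge 3.1417 [484.98765477 -80.29162077 229.98909234] [ 3.14157022e+00 -6.35406834e-05 -1.57137398e+00] [ 484.91400363 -157.27496115  372.11266611] [-3.04957597e-01  9.97974729e-04  3.14045130e+00] [325.01887003 202.76534902]
tight 4.2833 [471.45687084 154.75014681 230.00076675] [-3.14150599e+00 -2.08787812e-04 -1.57308291e+00] [471.25834694  77.75438705 372.13977648] [-3.04707120e-01  1.12525953e-03  3.13878417e+00] [325.66468224 204.04311088]
wide 5.275 [521.24954737 341.30904219 230.46204661] [-3.14132111e+00 -2.11076499e-04 -1.57307366e+00] [520.96216825 264.25603284 372.53092972] [-3.04586251e-01  1.06488388e-03  3.13883793e+00] [325.26606029 204.58449797]
```

```bash
python3 - <<'E'
import cv2,numpy as np
ims=[cv2.resize(cv2.imread(f"pics/w_{n}.png")[60:360,160:500],(800//3*1,int(800//3/340*300))) for n in ("gauge","tight","wide")]
for n in ("gauge","tight","wide"):
    i=cv2.imread(f"pics/w_{n}.png")[110:330,220:440]; cv2.imwrite(f"pics/wz_{n}.png",cv2.resize(i,None,fx=2.5,fy=2.5,interpolation=cv2.INTER_CUBIC))
E
```

```text
(no output)
```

View pics/wz_gauge.png

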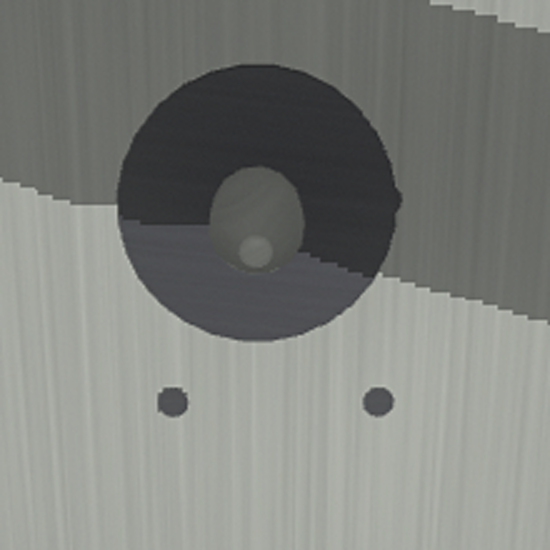

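View pics/wz_tight.png

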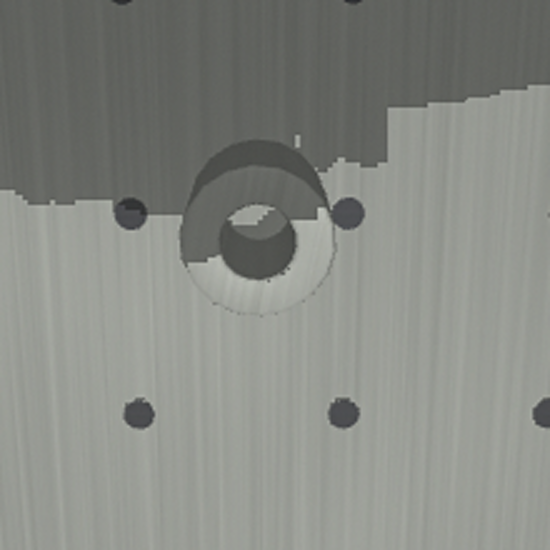

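View pics/wz_wide.png

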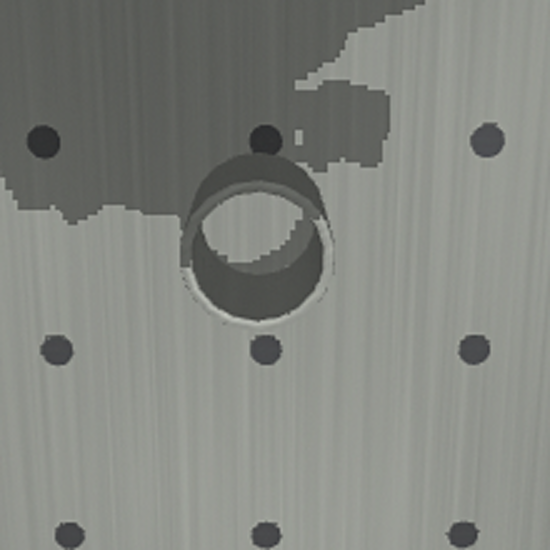

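Wrist close-ups (2.5x crops). The gauge disc spans x 118–397, y 64–341, with the pin tip at (256,251). The tight sleeve's rim spans x 181–335, y 166–316. The wide sleeve's rim spans x 181–332, y 182–326, and it clearly has the thin wall.

```bash
python3 - <<'E'
from h import *
def c(n,x0,x1,y0,y1,z):
    m=np.load(f"m_{n}.npy",allow_pickle=True).item(); f=lambda x,y:onz(m,(x/2.5+220-.3,y/2.5+110-.3),z)
    xm,ym=(x0+x1)/2,(y0+y1)/2
    a,b,d,e=f(x0,ym),f(x1,ym),f(xm,y0),f(xm,y1)
    print(n,"x",(a+b)[0]/2,"y",(d+e)[1]/2,"size",np.linalg.norm(a-b),np.linalg.norm(d-e))
c("gauge",118,397,64,341,12);c("gauge",239,273,234,268,72)
c("tight",181,335,166,316,55);c("tight",219,297,204,279,55)
c("wide",181,332,182,326,55);c("wide",190,323,190,321,55)
E
```

```text
gauge x 487.06094698840866 y -79.802436724647 size 98.82062990752605 99.92259680164061
gauge x 487.18426751659246 y -79.61959569454311 size 10.182042861870551 10.503271139877311
tight x 473.1901095866615 y 156.99079815226003 size 48.586512506057666 48.691841923794456
tight x 473.18921038730906 y 156.74433361437988 size 24.61242585783223 24.344036805939968
wide x 523.3651848802112 y 347.7504439630877 size 47.8831793814698 47.16253581749832
wide x 523.3669329880863 y 348.1545745506779 size 42.19420628602219 42.939953217548066
```

```bash
python3 - <<'E'
from h import *
D=[np.pi,0,-np.pi/2]
bot.move_ptp([523.4,347.9,110],D)
print(bot.movel([523.4,347.9,17],D,max_speed=80,threshold=15), bot.get_state()["tcp_pos"])
bot.grip(0.0,40)
s=bot.get_state(); print(s["t"],s["opening"],s["tcp_pos"],s["contact_force"],s["wrist_torque"])
bot.movel([523.4,347.9,137],max_speed=120)
bot.dwell(.2)
m=imaging.camera_model("wrist");im=imaging.capture("wrist"); cv2.imwrite("pics/g1.png",im); np.save("m_g1.npy",m,allow_pickle=True)
cv2.imwrite("pics/g1s.png",imaging.capture("side"))
s=bot.get_state(); print(s["t"],s["opening"],s["tcp_pos"],s["contact_force"],s["wrist_torque"])
E
```

```text
False [523.90335467 348.15777213  17.62905418]
7.5583 0.5851119045017004 [523.66307753 348.08580883  17.69205457] [-0.90899635 -0.44869051  4.43232752] [-0.09880068  0.26876901  0.01609306]
9.0083 0.5838940023947498 [523.17339295 347.76551245 136.49090202] [-0.21632253 -0.29760784 -2.48256252] [ 0.03899196 -0.04660474 -0.0317334 ]
```

View pics/g1.png

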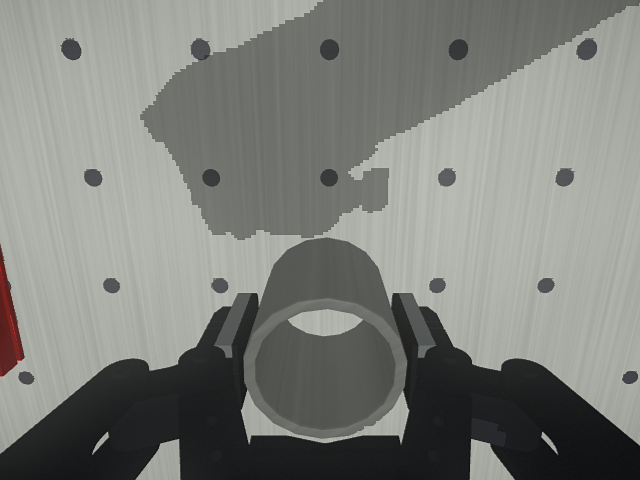

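View pics/g1s.png

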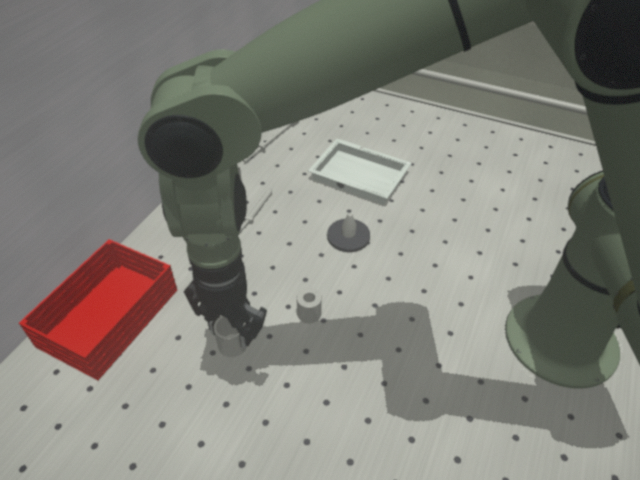

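The wide sleeve is held squarely between the pads, with its rim at x 244–407, y 298–438, and the force matches 0.25 kg. Next I'll measure its offset in the hand and carry it to the gauge.

```bash
python3 - <<'E'
from h import *
m=np.load("m_g1.npy",allow_pickle=True).item()
z=55+136.5-17.7
a,b=onz(m,(244,368),z),onz(m,(407,368),z); d,e=onz(m,(325,298),z),onz(m,(325,438),z)
c=np.array([(a+b)[0]/2,(d+e)[1]/2]); print(c,np.linalg.norm(a-b),np.linalg.norm(d-e))
print("offset from tcp",c-[523.17,347.77])
D=[np.pi,0,-np.pi/2]
bot.move_ptp([487.1,-79.7,140],D)
bot.dwell(.2)
s=bot.get_state(); print(s["t"],s["tcp_pos"],s["orientation"],s["contact_force"])
cv2.imwrite("pics/p1t.png",imaging.capture("top")[180:340,260:480])
cv2.imwrite("pics/p1w.png",imaging.capture("wrist"))
im=imaging.capture("side")[140:300,240:460]; cv2.imwrite("pics/p1s.png",cv2.resize(im,None,fx=3,fy=3))
E
```

```text
[522.86522551 347.33589944] 48.1838960412862 48.56470613178523
offset from tcp [-0.30477449 -0.43410056]
10.7917 [487.40608179 -78.93764815 139.94532335] [-3.14156071e+00  9.86422568e-05 -1.56925422e+00] [ 0.65502337  0.32618784 -1.83969113]
```

View pics/p1s.png

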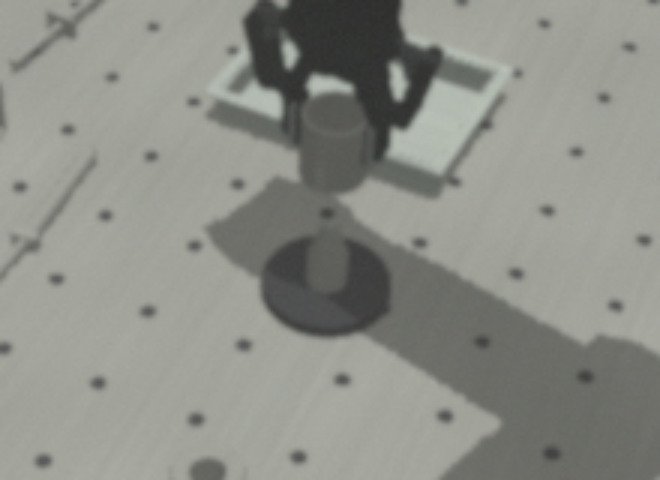

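View pics/p1w.png

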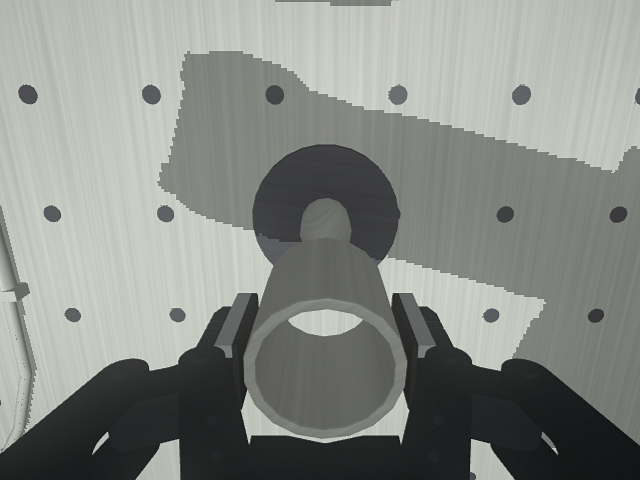

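The sleeve hangs centred over the pin in both views, so I'll lower it with a force stop.

```bash
python3 - <<'E'
from h import *
p=[487.1,-79.3]
r=bot.movel(p+[36],max_speed=60,threshold=10); s=bot.get_state(); print(r,s["t"],s["tcp_pos"],s["contact_force"],s["wrist_torque"])
if not r:
    r=bot.movel(p+[27],max_speed=12,threshold=6); s=bot.get_state(); print(r,s["t"],s["tcp_pos"],s["contact_force"],s["wrist_torque"])
im=imaging.capture("side")[140:300,240:460]; cv2.imwrite("pics/p2s.png",cv2.resize(im,None,fx=3,fy=3))
E
```

```text
False 12.825 [487.34833702 -79.39145143  36.3072151 ] [ 0.60260535 -0.09193347 -3.22993208] [-0.01704894 -0.03789027  0.02290626]
True 13.3833 [487.10869705 -79.30730586  29.69021126] [-0.60028615  0.2551339   4.77160876] [ 0.00816996  0.10897477 -0.07017782]
```

View pics/p2s.png

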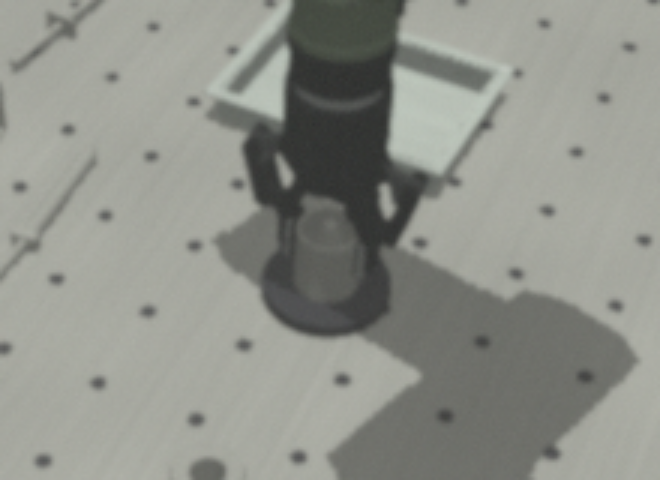

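Contact came at z = 29.69, against 29.7 predicted for fully home. I'll release it, check it, and go for the tight sleeve.

```bash
python3 - <<'E'
from h import *
D=[np.pi,0,-np.pi/2]
bot.grip(1.0)
bot.movel([487.1,-79.3,150],max_speed=100)
bot.move_ptp([487.1,-79.3,200],D)
bot.dwell(.1)
m=imaging.camera_model("wrist"); cv2.imwrite("pics/p3w.png",imaging.capture("wrist")); np.save("m_p3.npy",m,allow_pickle=True)
print(proj(m,[487.1,-79.7,67]),proj(m,[487.1,-79.7,72]))
q=[473.2,156.9]
bot.move_ptp(q+[115],D)
print(bot.movel(q+[17],D,max_speed=80,threshold=15))
bot.grip(0.0,70)
s=bot.get_state(); z0=s["tcp_pos"][2]; print(s["t"],s["opening"],s["tcp_pos"],s["contact_force"])
bot.movel(q+[140],max_speed=120); bot.dwell(.2)
s=bot.get_state(); print(s["t"],s["opening"],s["tcp_pos"],s["contact_force"])
cv2.imwrite("pics/g2w.png",imaging.capture("wrist"))
cv2.imwrite("pics/g2t.png",imaging.capture("top"))
E
```

```text
[323.91016746 217.67539994] [323.90078507 219.66102356]
False
18.5083 0.5705874513996289 [473.3729518  156.9850969   17.74870693] [-2.23806268 -0.60119693  7.09760125]
19.8833 0.5706585475768196 [472.68984814 156.8140323  139.31934338] [ 0.24988705  0.14395121 -5.60397203]
```

View pics/p3w.png

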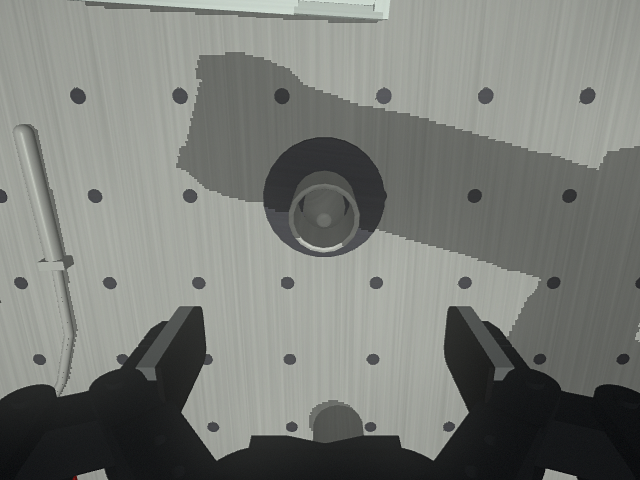

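View pics/g2w.png

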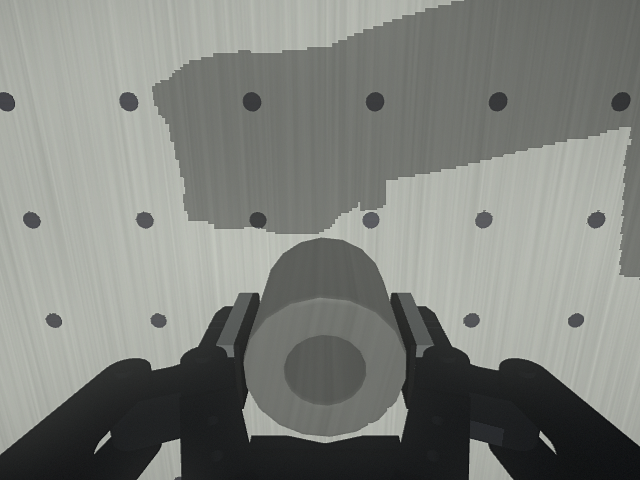

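View pics/g2t.png

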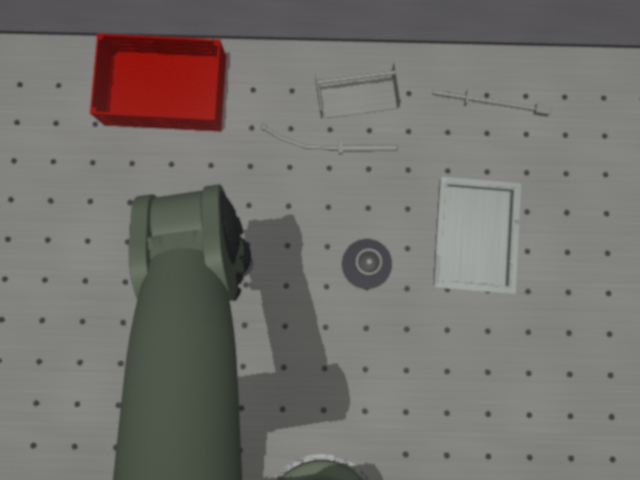

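The wide sleeve stands level and home around the pin, rim at about (324,218). The tight sleeve is gripped squarely. Now to the tray centre, which the corner rays put at about (546,-296).

```bash
python3 - <<'E'
from h import *
D=[np.pi,0,-np.pi/2-0.05]
p=[546.3,-295.7]
bot.movel([472.7,156.8,230],max_speed=200)
bot.move_ptp(p+[230],D)
bot.dwell(.1); cv2.imwrite("pics/t1w.png",imaging.capture("wrist"))
m=imaging.camera_model("wrist"); print([proj(m,p+[4])])
print(bot.movel(p+[60],D,max_speed=120,threshold=15))
cv2.imwrite("pics/t1t.png",cv2.resize(imaging.capture("side")[100:260,270:490],None,fx=3,fy=3))
s=bot.get_state(); print(s["t"],s["tcp_pos"],s["contact_force"],s["opening"])
E
```

```text
[array([325.54428151, 188.9674141 ])]
False
24.025 [ 546.90284635 -296.09288367   60.89286773] [-1.08023524  0.73000102 -5.3827694 ] 0.5720481798280939
```

View pics/t1w.png

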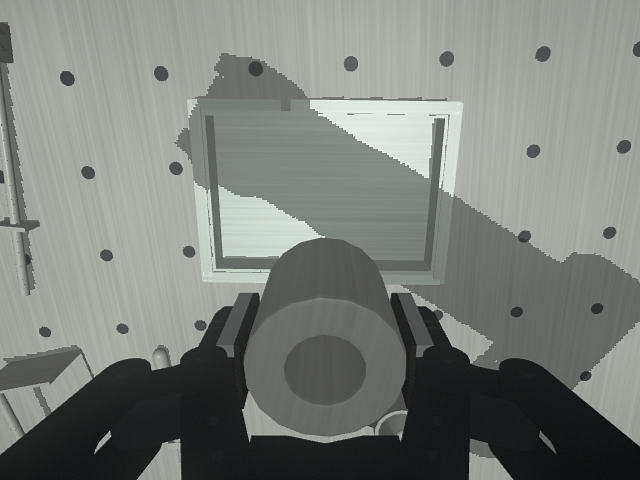

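View pics/t1t.png

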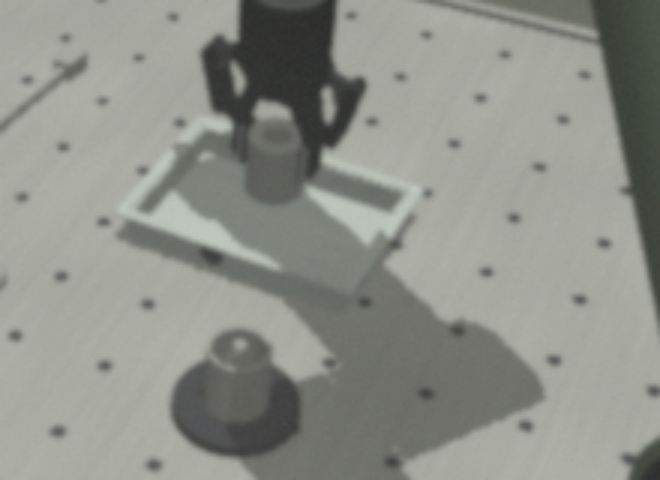

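The sleeve hangs centred over the tray, whose rim runs from about (190,98) to (463,283) in the wrist view. The wide sleeve is still home on the gauge. Lowering now.

```bash
python3 - <<'E'
from h import *
D=[np.pi,0,-np.pi/2-0.05]
p=[546.3,-295.7]
r=bot.movel(p+[28],D,max_speed=40,threshold=12); print(r)
if not r: print(bot.movel(p+[17],D,max_speed=12,threshold=6))
s=bot.get_state(); print(s["t"],s["tcp_pos"],s["contact_force"],s["wrist_torque"])
E
```

```text
False
True
25.5667 [ 546.30101389 -295.74589769   21.76904426] [-0.81898549  0.37656715  5.96424192] [0.02834113 0.04812049 0.00526216]
```

```bash
python3 - <<'E'
from h import *
bot.grip(1.0)
bot.movel([546.3,-295.7,150],max_speed=100)
bot.movel([546.3,-275,260],max_speed=200)
bot.dwell(.3); cv2.imwrite("pics/f_w.png",imaging.capture("wrist"))
cv2.imwrite("pics/f_s.png",cv2.resize(imaging.capture("side")[100:260,270:490],None,fx=3,fy=3))
cv2.imwrite("pics/f_t.png",imaging.capture("top"))
s=bot.get_state(); print(s["t"],s["tcp_pos"],s["contact_force"])
E
```

```text
28.6333 [ 546.1637894  -274.99898979  259.58806202] [-0.56907246  0.40359912 -0.24758761]
```

View pics/f_w.png

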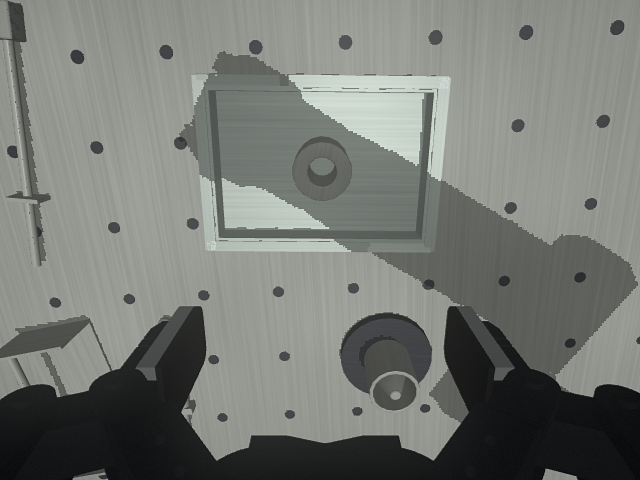

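View pics/f_s.png

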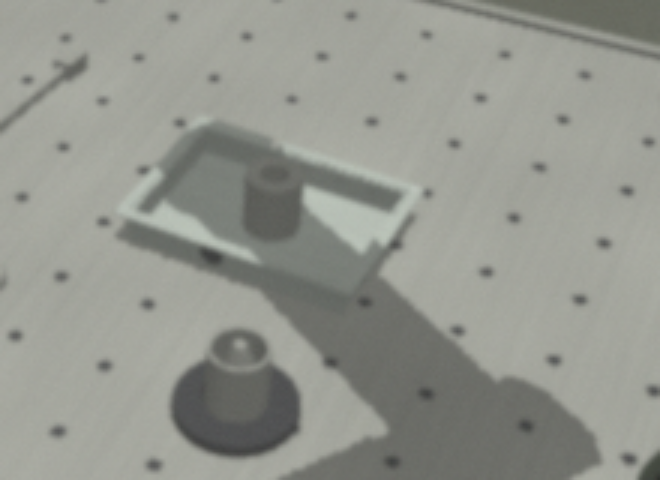

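The tight sleeve stands upright at the middle of the tray (wrist view about (322,169)). The wide sleeve stands home on the gauge disc with the pin inside it (about (395,391)). The gripper is clear of both.

```bash
python3 -c "
from bench import bot
bot.sign_off()"
```

```text
the job is handed in; nothing more can be done
```

The wide sleeve went down over the gauge pin first, and the tight sleeve was then stood upright in the middle of the tray. I handed the job in at about 29 s, against the 58 s limit.

- **Wide sleeve (passed):** it touched down at TCP z = 29.69 mm, against 29.7 mm expected for fully home on the base. The sideways force stayed below 1 N on the way down.
- **Tight sleeve (reject):** it was set down on the tray floor at 21.77 mm, against 21.7 mm expected, with about 6 N of contact.

The last wrist and side pictures show both sleeves upright and in place, with the open gripper well clear of them. None of the checks failed. The only disagreement was in the first rough positions: the side and top cameras differed by up to about 8 mm. I used the wrist-camera measurements for both grasps and the pin, and the top camera only for the tray centre.

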